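# Lock the bayonet cap on the coolant tank

### The arm

A 6-joint arm with a two-finger parallel gripper is mounted at the origin on a cart in front of the work surface, level with it; the furniture and walls round the work are solid. World frame = base frame: x ahead of the robot, y to its left, z up, the work surface at z = 0. Lengths are in m, angles in rad, forces in N, time in s.
With the tool pointing down it reaches from about 0.25 to 0.8 m from the base axis. Payload 3.9 kg.
Tool frame: the origin (TCP) lies midway between the tips of the shut fingers; the grasp point (between the pads) lies manip.grip_point_offset behind it (manip.grip_point_offset is the distance from the TCP to the grasp point, in m); z points along the fingers, y is the direction in which the jaws open and shut (so a half turn about z gives the same grasp; the last joint's range is limited). The gripper opens to 85 mm and grips with 20 to 120 N. Pads are 22 mm wide; open, the fingers measure 114 mm over their backs; the gripper's body (76 mm by 85 mm) begins 54 mm behind the grasp point. The pads swing forward as they close: fully open they stand 13 mm farther back than shut.
Start: joints at [1.163, 0.26, -0.138, 1.173, 0, 1.571], TCP at [0.208, 0.482, 0.231] pointing down, gripper open.
Joint ranges: [-2.78, 2.78], [-0.83, 1.72], [-1.28, 1.37], [-1.9, 2.12], [-1.57, 1.48], [-3.14, 3.14]. Speed limits (rad/s): [2.57, 2.57, 3.14, 3.14, 3.14, 3.14].

### API

Orientations are given as a rotation vector (axis times angle).
In Python, from rig import manip gives the robot as it stands.
- The arm moves only by the tool apply_moves, never from a script. Its argument "targets" is a list of rows, each a list of 3 entries, a list of its own where there are three numbers: the turn, a rotation vector about the tool's x, y, z in degrees, then the shift along the tool's x, y, z in mm, then the opening, from 0 (shut) to 1 (fully open). In form: [[[ax, ay, az], [tx, ty, tz], claw], ...]. A call has 1 to 12 rows; each row shifts and turns the pose as measured when the row begins, along the tool's axes as they then stand; what a row does not reach is not made up. A row lasts 1/10 s, in which the tool goes at most 50 mm and 8.59 degrees, less where a joint would pass 70% of its speed; a pose out of reach is approached as far as the arm can. A call with a gripper value outside its range is refused whole. The fingers move at their own pace and stop on an object; "squeeze" is the grip in N (left out, the last holds). Time passes only in rows, so rows that do not move let the fingers close. It gives the time, the measured TCP pose, the force and the opening at its end, in the units of the state.
- manip.sense(): the state, without advancing time (a new reading comes with each control period).
- manip.camera(name): name is "side" or "top" or "wrist"; returns (picture, depth): 384x512x3 uint8, red, green, blue; 384x512 float32, m along the optical axis (not along the pixel's ray), 0 where there is no reading.
- manip.get_calibration(name): a dict with "fx", "fy", "cx", "cy" (pixels), "rvec" (rotation vector, rad) and "tvec" (3), from world to camera coordinates, as OpenCV has them. Camera axes: x right, y down, z forward; pixel columns grow to the right and rows downward; lengths in m; the calibration is good to about 2 mm. A picture is of the moment at which its call begins: read the wrist's pose just before it. get_calibration takes no time and is no camera call; for the wrist camera it gives the pose at the moment of the call.
- manip.sign_off(): hands the job in, once; it reports no verdict.
Trained networks look in the newest picture that a camera, given by its name, has taken for a name from the list of things; names that differ only in an ending like _2 or _b are one class to them, and where a whole thing is asked for, a point or a joint stands for the part that bears it (a point fixed in the world has none). Each returns a list of dicts, best first, with "score" (0 to 1); they miss things now and then, are a little off and sometimes report something else, mostly with a low value. They report only what shows in the picture. A call takes as long as a camera call. They do not tell look-alikes from the thing itself.
- manip.trace(camera, label): "mask" (384x512 bool, what is visible of it) and "point" ([column, row] in pixels, amid what is visible of it).
- manip.place_of(camera, label): "point" ([column, row] in pixels: a listed point, or the origin of a listed thing).
The state is a dict: "clock": time; "joint_pos": joint angles; "joint_velocities": joint speeds; "joint_torque": joint torques, N m; "position": TCP position; "eef_rot": TCP orientation; "wrist_force": force on the tool from outside, world axes, zero at the start; "wrist_torque": the same for the moment, N m; "width": finger opening in m.
Only numpy, scipy, OpenCV 4.12 (cv2) and the standard library are available. Lean on these libraries where they do the work, as an engineer would, in place of code of your own. Each camera call takes 0.05 s, during which the arm holds its last target.

### The job

The coolant tank's red cap has been left off on the worktop. Pick it up by its wing, set its two lugs into the two slots of the slanted filler neck, press it down against the spring and turn it clockwise a quarter turn so that it is locked, then let go. Leave the dish, the bearing and the caliper where they lie.

Things in the scene. Friction and masses are not known exactly. Their poses are not given: they have to be found in the camera images.
- cap_center (a point): Red bayonet cap, loose, 0.1 to 0.2 kg, 58 mm high, standing upright on its black stub. Point on its axis half-way up, 29 mm over its underside; z: axis, from stub to wing; x: along wing and lugs. Red disc 66 mm across, 20 to 28 mm above the underside; on it the wing to grip, 28 to 58 mm up, 48 mm long (x), 14 mm thick (y). Same after a half turn about z.
- cap_lugs (a point): Point on the cap's axis between its two lugs, 8.5 mm above the cap's underside; axes as the cap's. The black lugs stick out along +x and -x, 10 mm wide, 5 mm thick, to 27 mm from the axis. The stub is 40 mm across, its foot bevelled to 33 mm over the lowest 5 mm.
- neck: Steel filler neck on the tank, fixed, 69 mm across. Origin: centre of its mouth, in the rim's plane; z: out along its axis, leaning 35 degrees from vertical to the tank's front. A lip 6 mm thick leaves a round opening 44 mm across with two slots along +x and -x (red marks on the rim), 16 mm wide, reaching 29 mm from the axis. Under the lip it is 29 mm in radius.
- neck_lock (a point): Centre of the lip's underside, 6 mm below the rim; axes as the neck's. With the lugs in the slots and the cap pressed until its disc meets the rim (cap_center 9 mm out from the rim) the lugs are 3 mm clear under the lip. The cap then turns only clockwise, seen from outside, to a stop at about 95 degrees. Let go, the spring lifts the locked cap 3 mm, lugs against the lip.
- seal_plate (a joint): Sprung black plate inside the neck, 39 mm across, 13 mm below the rim at rest (0); grows as it is pressed in, in m. It pushes the cap back with 2 N when touched, 6 N when the cap is locked (0.004) and 9 N with the disc on the rim (0.007).
- tank: Grey coolant tank, fixed, 150 mm deep (x), 170 mm wide (y), 120 mm high, with a carrying handle to 142 mm high at the back of its top; its upper front edge is a 35 degree slope that carries the neck. Origin: centre of its underside; its front is -x.
- magnet_dish: Round steel parts dish, loose, 106 mm diameter, 24 mm high, to be left alone; origin at the centre of its underside.
- ball_bearing: Ball bearing, loose, lying flat, 47 mm diameter, 14 mm high, to be left alone; origin at the centre of its underside.
- caliper: Steel vernier caliper, loose, lying flat, 77 x 236 x 7 mm, long along its y, to be left alone; origin at the centre of its underside.
There are look-alikes about, which are no part of the job. There is more than one size of the tank; the one meant has the size given above. Several things look just like the part that bears cap_center: the one meant starts farthest to the robot's right.

How it is judged:
By the outcome, as a careful person would: the job done as asked, in the order asked, and still so for the second after the job is handed in, with the robot touching nothing.
It also fails if it takes over 46 s, if anything falls off the work surface, if the arm or the gripper's body presses on something with over 40 N, if the wrist force passes 120 N, or if a joint passes its speed limit or range.

## Working session

There is one attempt and no reset: what is moved stays moved. The work goes in short steps, Python scripts to look and compute and a tool call to move; the robot and the scene stay as the last step left them, time stands still between calls to the robot, and variables do not carry over. Pictures are saved under pics/ and viewed, and the job is handed in when it is done.

Besides the shell and the picture viewer there is one more tool, called as name(argument=value, ...), one argument or row to a line, values as JSON. apply_moves: Moves the arm, as the interface text tells. Its arguments: {"type":"object","properties":{"targets":{"type":"array"},"squeeze":{"type":"number"}},"required":["targets"]}

```bash
ls; mkdir -p pics; python3 - <<'E'
from rig import manip
import cv2,numpy as np
s=manip.sense()
for k,v in s.items(): print(k,np.round(v,4))
print(manip.grip_point_offset)
for c in ("side","top","wrist"):
    im,d=manip.camera(c)
    cv2.imwrite(f"pics/a_{c}.png",im[:,:,::-1]); np.save(f"pics/a_{c}_d.npy",d)
    cal=manip.get_calibration(c); print(c,{k:np.round(v,4) for k,v in cal.items()})
    for l in ("cap_center","neck","tank","magnet_dish"):
        print(c,l,[(round(r["score"],2),np.round(r["point"],1).tolist()) for r in manip.place_of(c,l)])
E
```

```text
pics
clock 0.0
joint_pos [ 1.163   0.2607 -0.1394  1.1727 -0.      1.5708]
joint_velocities [ 0.0009  0.0021 -0.      0.0015  0.0003  0.0004]
joint_torque [-2.00000e-04 -4.05678e+01  2.53923e+01  1.87000e-02 -0.00000e+00
  0.00000e+00]
position [0.2079 0.4813 0.2305]
eef_rot [-6.3610e-01 -3.0761e+00  3.0000e-03]
wrist_force [-0.3492  0.6667 -0.7014]
wrist_torque [ 0.022  -0.0047 -0.0036]
width 0.0853
0.0187
side {'fx': np.float64(457.7187), 'fy': np.float64(457.7187), 'cx': np.float64(258.2652), 'cy': np.float64(191.4952), 'rvec': array([ 1.1000e-03,  2.8440e+00, -1.2781e+00]), 'tvec': array([ 0.5201, -0.0832,  1.6805])}
side cap_center [(0.6, [233.3, 138.4]), (0.52, [297.0, 215.7]), (0.39, [249.2, 160.2])]
side neck [(0.96, [288.8, 287.0]), (0.35, [232.7, 144.2])]
side tank [(0.78, [259.4, 332.5]), (0.72, [239.1, 195.6])]
side magnet_dish [(0.55, [265.2, 259.5])]
top {'fx': np.float64(486.4358), 'fy': np.float64(486.4358), 'cx': np.float64(260.8691), 'cy': np.float64(192.541), 'rvec': array([ 2.1247, -2.1935,  0.1067]), 'tvec': array([0.2917, 0.5131, 1.3536])}
top cap_center [(0.92, [394.3, 156.9]), (0.63, [358.1, 178.0])]
top neck [(0.91, [119.3, 216.2]), (0.82, [304.5, 186.6])]
top tank [(0.78, [125.5, 196.8]), (0.73, [299.8, 172.2])]
top magnet_dish [(0.78, [211.5, 195.9])]
wrist {'fx': np.float64(333.7512), 'fy': np.float64(333.7512), 'cx': np.float64(258.8292), 'cy': np.float64(180.0463), 'rvec': array([-2.4079, -1.5837, -0.2401]), 'tvec': array([-0.5246, -0.0393,  0.3793])}
wrist cap_center []
wrist neck [(0.18, [306.0, 358.1])]
wrist tank [(0.61, [483.5, 305.4])]
wrist magnet_dish [(0.61, [306.8, 355.0])]
```

View pics/a_top.png

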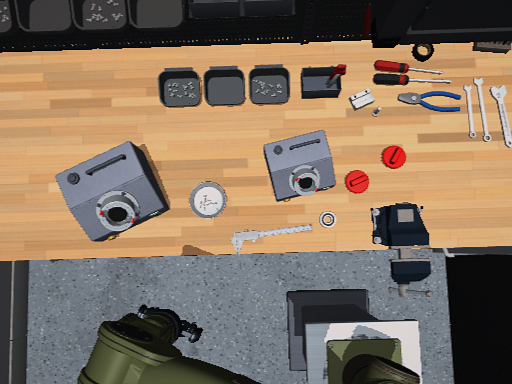

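View pics/a_side.png

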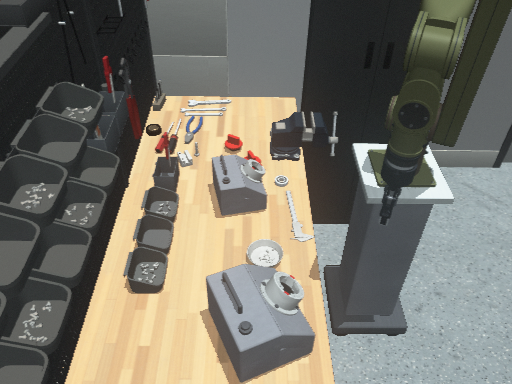

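View pics/a_wrist.png

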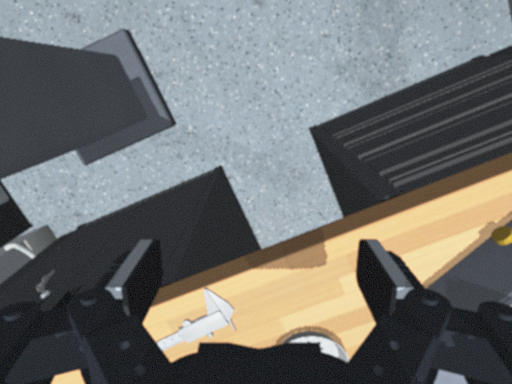

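The top view shows two red caps, at (394,157) and (358,181), and two tanks, at about (112,190) and (300,165). Next I measure sizes and positions.

```bash
cat > h.py <<'E'
import numpy as np,cv2
from scipy.spatial.transform import Rotation as R
def ext(cal):
    return R.from_rotvec(np.array(cal["rvec"]).ravel()).as_matrix(),np.array(cal["tvec"]).ravel()
def cloud(cal,d):
    Rm,t=ext(cal); v,u=np.mgrid[:d.shape[0],:d.shape[1]]
    P=np.stack([(u-cal["cx"])*d/cal["fx"],(v-cal["cy"])*d/cal["fy"],d],-1)
    W=(P-t)@Rm; W[d<=0]=np.nan
    return W
def proj(cal,p):
    Rm,t=ext(cal); c=np.atleast_2d(p)@Rm.T+t
    return np.stack([c[:,0]/c[:,2]*cal["fx"]+cal["cx"],c[:,1]/c[:,2]*cal["fy"]+cal["cy"]],-1)
def ray_z(cal,uv,z):
    Rm,t=ext(cal); o=-Rm.T@t; r=Rm.T@np.array([(uv[0]-cal["cx"])/cal["fx"],(uv[1]-cal["cy"])/cal["fy"],1])
    return o+r*(z-o[2])/r[2]
E
python3 - <<'E'
from rig import manip
from h import *
np.set_printoptions(precision=4,suppress=True)
cal=manip.get_calibration("top"); d=np.load("pics/a_top_d.npy"); W=cloud(cal,d)
im=cv2.imread("pics/a_top.png")
print("table z",np.nanmedian(W[120:140,200:250,2]))
for n,(u,v) in {"capR":(394,157),"capL":(358,181)}.items():
    hsv=cv2.cvtColor(im,cv2.COLOR_BGR2HSV)
    m=((hsv[...,0]<8)|(hsv[...,0]>172))&(hsv[...,1]>150)&(hsv[...,2]>60)
    n_,lab=cv2.connectedComponents(m.astype(np.uint8)); M=lab==lab[v,u] if lab[v,u] else lab==lab[v-4,u]
    P=W[M]; z=P[:,2]; print(n,M.sum(),"z",np.nanpercentile(z,[1,10,50,90,99]))
    disc=P[(z>.015)&(z<.04)]; wing=P[(z>.045)]
    print(" disc ext",np.nanpercentile(disc,1,0),np.nanpercentile(disc,99,0))
    if len(wing): 
        c=wing.mean(0);q=wing[:,:2]-c[:2];w,V=np.linalg.eigh(q.T@q/len(q));print(" wing",len(wing),c,V[:,1],np.degrees(np.arctan2(V[1,1],V[0,1])),np.sqrt(w*12))
m=manip.camera("top")
for r in manip.trace("top","tank"):
    M=r["mask"];P=W[M];P=P[~np.isnan(P[:,2])]
    top=P[(P[:,2]>.08)]
    rc=cv2.minAreaRect(P[P[:,2]>.0][:,:2].astype(np.float32)*1000)
    print(r["score"],r["point"],"zpct",np.percentile(P[:,2],[5,25,50,75,95,99.5]),rc)
for l in("cap_center","cap_lugs","neck","neck_lock","tank","ball_bearing","caliper","magnet_dish"):
    for r in manip.place_of("top",l): print(l,r["score"],r["point"],ray_z(cal,r["point"],{"cap_center":.029,"cap_lugs":.0085,"neck":.11,"neck_lock":.105}.get(l,0)))
def crop(n,a,b,c,e,k): cv2.imwrite(n,cv2.resize(im[b:e,a:c],None,fx=k,fy=k,interpolation=cv2.INTER_CUBIC))
crop("pics/b_caps.png",250,115,430,225,4)
crop("pics/b_tank.png",45,130,235,250,4)
E
```

```text
table z -0.0008506380535254774
capR 421 z [-0.0047  0.0223  0.0271  0.056   0.0609]
 disc ext [ 0.5835 -0.1395  0.0187] [ 0.6449 -0.0765  0.0356]
 wing 85 [ 0.6132 -0.1071  0.0557] [-0.8631  0.505 ] 149.66989550560123 [0.0138 0.0479]
capL 429 z [0.0012 0.0227 0.0278 0.0566 0.061 ]
 disc ext [ 0.515  -0.0308  0.0196] [0.5785 0.0326 0.0353]
 wing 84 [0.5461 0.0012 0.0565] [-0.4076  0.9132] 114.05263742922442 [0.0139 0.0475]
0.68 [298.7, 167.9] zpct [0.0677 0.1025 0.1166 0.1201 0.1339 0.1426] ((591.3385620117188, 165.89303588867188), (177.29820251464844, 186.15077209472656), 18.35993766784668)
0.65 [111.6, 191.8] zpct [0.0564 0.1246 0.1501 0.1541 0.1718 0.1828] ((535.61474609375, 705.1942138671875), (256.787841796875, 265.21246337890625), 23.246971130371094)
cap_center 0.88 [396.0, 157.0] [ 0.6118 -0.1142  0.029 ]
cap_center 0.55 [356.6, 182.5] [0.5421 0.002  0.029 ]
cap_lugs 0.73 [393.5, 161.0] [ 0.6039 -0.1119  0.0085]
cap_lugs 0.65 [353.2, 183.9] [0.5409 0.0081 0.0085]
cap_lugs 0.39 [307.6, 185.9] [0.5394 0.1398 0.0085]
neck 0.95 [120.6, 213.7] [0.4685 0.6515 0.11  ]
neck 0.91 [307.6, 186.6] [0.5252 0.1488 0.11  ]
neck_lock 0.97 [303.8, 182.4] [0.5375 0.1581 0.105 ]
neck_lock 0.59 [113.3, 215.6] [0.4644 0.6727 0.105 ]
tank 0.98 [120.6, 195.8] [0.5292 0.6846 0.    ]
tank 0.91 [297.3, 173.6] [0.5775 0.1676 0.    ]
ball_bearing 0.72 [326.3, 217.5] [0.4469 0.0891 0.    ]
caliper 0.88 [270.2, 238.1] [0.3928 0.2528 0.    ]
magnet_dish 0.89 [209.5, 198.4] [0.5132 0.4253 0.    ]
magnet_dish 0.61 [305.5, 185.1] [0.543  0.1451 0.    ]
magnet_dish 0.27 [394.6, 160.1] [ 0.6079 -0.1175  0.    ]
```

View pics/b_caps.png

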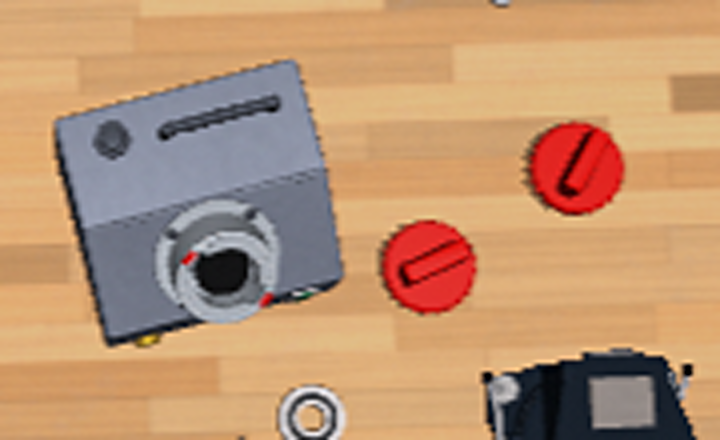

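View pics/b_tank.png

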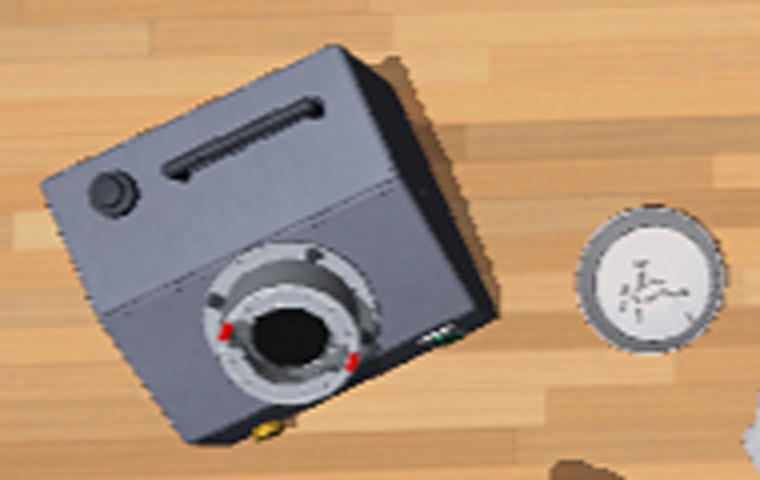

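The caps are at (394,157) and (358,181). The one at (394,157), y≈-0.107, is farthest to the robot's right, and the enlarged crop confirms its disc and wing. The tank at (300,165) measures 120 mm at the top and 142 mm at the handle, so it is the right size; the left one is 150/182 mm. Next I fit the neck.

```bash
cat > neckfit.py <<'E'
from rig import manip
from h import *
np.set_printoptions(precision=4,suppress=True)
def fit(cal,d,im,c0,az0=14,rmax=.06):
    W=cloud(cal,d); 
    a=np.radians(az0);t=np.radians(35)
    n=np.array([-np.sin(t)*np.cos(a),-np.sin(t)*np.sin(a),np.cos(t)])
    return W,n
E
python3 - <<'E'
from neckfit import *
cal=manip.get_calibration("top"); d=np.load("pics/a_top_d.npy"); W=cloud(cal,d); im=cv2.imread("pics/a_top.png")
# tank yaw from top face z~.12 region
M=np.zeros(d.shape,bool); M[125:200,260:340]=1
P=W[M]; T=P[(P[:,2]>.115)&(P[:,2]<.125)]
rc=cv2.minAreaRect(T[:,:2].astype(np.float32)*1000); print("topface",rc,cv2.boxPoints(rc).tolist())
hsv=cv2.cvtColor(im,cv2.COLOR_BGR2HSV)
red=((hsv[...,0]<8)|(hsv[...,0]>172))&(hsv[...,1]>130)&(hsv[...,2]>60)
n_,lab,st,ce=cv2.connectedComponentsWithStats((red&M).astype(np.uint8))
for i in range(1,n_): print(st[i],ce[i],np.nanmedian(W[lab==i],0))
# rim plane: for yaw candidates project onto normal
for az in (10,14,18):
    a=np.radians(az);t=np.radians(35);n=np.array([-np.sin(t)*np.cos(a),-np.sin(t)*np.sin(a),np.cos(t)])
    Q=W[165:205,285:325].reshape(-1,3);Q=Q[~np.isnan(Q[:,0])]
    h=Q@n; hh,e=np.histogram(h,bins=np.arange(-.35,-.1,.004)); 
    print(az,[(round(e[i],3),hh[i]) for i in np.argsort(-hh)[:8]])
s=manip.sense(); wc=manip.get_calibration("wrist"); Rm=R.from_rotvec(s["eef_rot"]).as_matrix(); p=np.array(s["position"])
Rc,tc=ext(wc); print("cam pos in tool",Rm.T@(-Rc.T@tc-p)); print("cam axes in tool\n",Rm.T@Rc.T); print("tcp px",proj(wc,p))
E
```

```text
topface ((588.7836303710938, 167.263671875), (148.3296661376953, 169.50714111328125), 12.771042823791504) [[497.71832275390625, 233.52597045898438], [535.1887817382812, 68.21224975585938], [679.8489379882812, 101.00137329101562], [642.3784790039062, 266.3150939941406]]
[295 178   4   3   6] [296.5 179. ] [0.5429 0.1794 0.1369]
[315 188   4   4   9] [316.3333 189.6667] [0.5203 0.1241 0.1053]
10 [(np.float64(-0.25), np.int64(248)), (np.float64(-0.246), np.int64(170)), (np.float64(-0.254), np.int64(150)), (np.float64(-0.218), np.int64(134)), (np.float64(-0.214), np.int64(103)), (np.float64(-0.302), np.int64(93)), (np.float64(-0.23), np.int64(86)), (np.float64(-0.298), np.int64(86))]
14 [(np.float64(-0.25), np.int64(239)), (np.float64(-0.254), np.int64(225)), (np.float64(-0.218), np.int64(164)), (np.float64(-0.246), np.int64(104)), (np.float64(-0.23), np.int64(91)), (np.float64(-0.302), np.int64(90)), (np.float64(-0.306), np.int64(90)), (np.float64(-0.298), np.int64(70))]
18 [(np.float64(-0.25), np.int64(216)), (np.float64(-0.254), np.int64(197)), (np.float64(-0.218), np.int64(155)), (np.float64(-0.246), np.int64(116)), (np.float64(-0.23), np.int64(93)), (np.float64(-0.302), np.int64(90)), (np.float64(-0.306), np.int64(85)), (np.float64(-0.258), np.int64(81))]
cam pos in tool [ 0.0748 -0.0008 -0.1431]
cam axes in tool
 [[ 0.0007 -0.9554 -0.2952]
 [ 1.      0.0004  0.0011]
 [-0.0009 -0.2952  0.9554]]
tcp px [[260.0348 241.4323]]
```

```bash
cat >> h.py <<'E'
def plan(s,p1,R1,n=None,vmax=45,wmax=8,tot=None):
    """rows of const tool-frame step reaching p1,R1"""
    p0=np.array(s["position"]);R0=R.from_rotvec(s["eef_rot"]).as_matrix()
    w=R.from_matrix(R0.T@R1).as_rotvec() if tot is None else tot
    if n is None: n=int(np.ceil(max(np.degrees(np.linalg.norm(w))/wmax,np.linalg.norm(p1-p0)*1000/vmax,1)))
    while 1:
        A=sum(R0@R.from_rotvec(w*k/n).as_matrix() for k in range(n)); t=np.linalg.solve(A,p1-p0)*1000
        if np.linalg.norm(t)<=49: break
        n+=1
    print("n",n,"turn",np.round(np.degrees(w)/n,2).tolist(),"shift",np.round(t,1).tolist())
    return n,w,t
def frame(n,x):
    """tool frame with z=-n, x near x"""
    z=-n/np.linalg.norm(n); x=x-z*(x@z); x/=np.linalg.norm(x); return np.column_stack([x,np.cross(z,x),z])
E
python3 - <<'E'
from rig import manip
from h import *
s=manip.sense()
a=np.radians(12.8);t=np.radians(35);n=np.array([-np.sin(t)*np.cos(a),-np.sin(t)*np.sin(a),np.cos(t)])
left=np.array([-np.sin(a),np.cos(a),0]); C=np.array([.5316,.1518,.121])
plan(s,C+.17*n,frame(n,left))
E
```

```text
n 10 turn [-3.24, -1.64, 5.21] shift [-43.1, -6.7, -2.8]
```

apply_moves(
  targets=[
    [[-3.24,-1.64,5.21],[-43.1,-6.7,-2.8],1],
    [[-3.24,-1.64,5.21],[-43.1,-6.7,-2.8],1],
    [[-3.24,-1.64,5.21],[-43.1,-6.7,-2.8],1],
    [[-3.24,-1.64,5.21],[-43.1,-6.7,-2.8],1],
    [[-3.24,-1.64,5.21],[-43.1,-6.7,-2.8],1],
    [[-3.24,-1.64,5.21],[-43.1,-6.7,-2.8],1],
    [[-3.24,-1.64,5.21],[-43.1,-6.7,-2.8],1],
    [[-3.24,-1.64,5.21],[-43.1,-6.7,-2.8],1],
    [[-3.24,-1.64,5.21],[-43.1,-6.7,-2.8],1],
    [[-3.24,-1.64,5.21],[-43.1,-6.7,-2.8],1],
  ],
)

```text
clock: 2.25
position: [0.442, 0.1228, 0.263]
eef_rot: [1.691, 2.052, 0.695]
wrist_force: [0.5, -1.2, -0.1]
width: 0.0851
```

```bash
cat > look.py <<'E'
import sys
from rig import manip
from h import *
n,c=sys.argv[1:3]
cal=manip.get_calibration(c); im,d=manip.camera(c)
cv2.imwrite(f"pics/{n}.png",im[:,:,::-1]); np.savez(f"pics/{n}.npz",d=d,**{k:np.array(v) for k,v in cal.items()})
s=manip.sense(); print({k:np.round(v,4).tolist() for k,v in s.items() if k in("clock","joint_pos","position","eef_rot","wrist_force","width")})
E
python3 look.py c_wrist wrist
```

```text
{'clock': 2.3, 'joint_pos': [0.3022, -0.3056, -0.8427, 0.3981, -0.0622, 1.6713], 'position': [0.4389, 0.1159, 0.2591], 'eef_rot': [1.7022, 2.0424, 0.6839], 'wrist_force': [-2.759, -2.1825, -0.7703], 'width': 0.0858}
```

View pics/c_wrist.png

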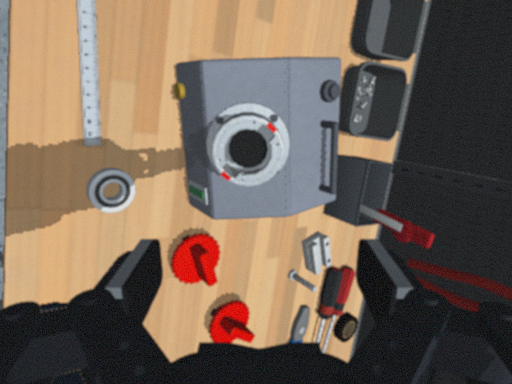

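The wrist view shows the right tank's mouth at (248,149), with red marks at (272,127) and (225,175). The arm was still settling, so I take a second picture and fit from that.

```bash
python3 look.py c2 wrist; cat > fitw.py <<'E'
import sys
from h import *
np.set_printoptions(precision=4,suppress=True)
n=sys.argv[1]; f=np.load(f"pics/{n}.npz"); cal={k:(float(f[k]) if f[k].ndim==0 else f[k]) for k in f if k!="d"}; d=f["d"]
im=cv2.imread(f"pics/{n}.png"); W=cloud(cal,d)
C0=np.array(eval(sys.argv[2])) if len(sys.argv)>2 else np.array([.5316,.1518,.121])
hsv=cv2.cvtColor(im,cv2.COLOR_BGR2HSV)
red=((hsv[...,0]<8)|(hsv[...,0]>172))&(hsv[...,1]>120)&(hsv[...,2]>60)
dist=np.linalg.norm(W-C0,axis=-1)
near=dist<.05
# plane by ransac
Q=W[near]; rng=np.random.default_rng(0); best=0
a=np.radians(12.8);t=np.radians(35);n0=np.array([-np.sin(t)*np.cos(a),-np.sin(t)*np.sin(a),np.cos(t)])
for _ in range(1500):
    s=Q[rng.choice(len(Q),3,False)]; nn=np.cross(s[1]-s[0],s[2]-s[0]); L=np.linalg.norm(nn)
    if L<1e-5: continue
    nn/=L; nn*=np.sign(nn@n0)
    if nn@n0<.97: continue
    h=(Q-s[0])@nn; 
    k=(np.abs(h)<.0015).sum()
    if k>best and np.median(s@nn)>=C0@nn-.012: best=k;bi=(nn,s[0])
nn,p0=bi
I=np.abs((Q-p0)@nn)<.002; c=Q[I].mean(0);_,_,V=np.linalg.svd(Q[I]-c); nn=V[2]*np.sign(V[2]@n0)
print("inliers",I.sum(),"normal",nn,"tilt",np.degrees(np.arccos(nn[2])),"az",np.degrees(np.arctan2(-nn[1],-nn[0])),"off",C0@nn-c@nn)
# circle fit using outer/inner edges
rim=near&(np.abs((W-c)@nn)<.0025)
e1=np.cross(nn,[0,0,1.]);e1/=np.linalg.norm(e1);e2=np.cross(nn,e1)
P=W[rim]-c; X=np.stack([P@e1,P@e2],-1)
from scipy.optimize import least_squares
def edges(ctr):
    ang=np.arctan2(X[:,1]-ctr[1],X[:,0]-ctr[0]); r=np.hypot(*(X-ctr).T); o=[];ii=[]
    for b in np.arange(-np.pi,np.pi,np.pi/18):
        m=(ang>=b)&(ang<b+np.pi/18)
        if m.sum()>5: o.append(X[m][np.argmax(r[m])]); ii.append(X[m][np.argmin(r[m])])
    return np.array(o),np.array(ii)
ctr=X.mean(0)
for _ in range(5):
    o,i_=edges(ctr)
    g=least_squares(lambda q:np.hypot(o[:,0]-q[0],o[:,1]-q[1])-q[2],[*ctr,.034],loss="soft_l1",f_scale=.001).x; ctr=g[:2]
g2=least_squares(lambda q:np.hypot(i_[:,0]-q[0],i_[:,1]-q[1])-q[2],[*ctr,.022],loss="soft_l1",f_scale=.001).x
w=lambda q:c+q[0]*e1+q[1]*e2
print("outer",w(g),g[2],"inner",w(g2),g2[2])
m=red&(dist<.045); k,lab,st,ce=cv2.connectedComponentsWithStats(m.astype(np.uint8))
Rm,tt=ext(cal);ps=[]
for i in range(1,k):
    if st[i,4]<8: continue
    r=Rm.T@np.array([(ce[i][0]-cal["cx"])/cal["fx"],(ce[i][1]-cal["cy"])/cal["fy"],1]);o_=-Rm.T@tt
    p=o_+r*((c-o_)@nn)/(r@nn); ps.append(p); print("mark",ce[i],st[i,4],p,"r",np.linalg.norm(p-w(g)))
if len(ps)==2:
    x=ps[0]-ps[1] if ps[0][1]>ps[1][1] else ps[1]-ps[0]; print("mid",(ps[0]+ps[1])/2,"len",np.linalg.norm(x),"x",x/np.linalg.norm(x))
E
python3 fitw.py c2
```

```text
{'clock': 2.35, 'joint_pos': [0.3067, -0.3031, -0.8392, 0.4021, -0.0601, 1.6715], 'position': [0.4386, 0.1187, 0.2591], 'eef_rot': [1.6998, 2.0502, 0.6842], 'wrist_force': [-1.289, -0.116, -0.3762], 'width': 0.0854}
inliers 2123 normal [-0.5595 -0.1281  0.8189] tilt 35.02709549931761 az 12.900530250960731 off -0.004519460144204207
outer [0.5294 0.1494 0.1246] 0.034110472427060556 inner [0.5293 0.1494 0.1246] 0.022573612193380468
mark [277.7872 118.4043] 47 [0.5423 0.1756 0.1376] r 0.031972885005684314
mark [231.8  168.15] 40 [0.5166 0.1233 0.1118] r 0.03173945522134115
mid [0.5294 0.1495 0.1247] len 0.06371224851855725 x [0.4039 0.8206 0.4044]
```

The fit agrees with the sizes given: outer radius 34.1 mm, inner radius 22.6 mm, tilt 35.0°, marks 64 mm apart. Next I go over the cap.

```bash
python3 - <<'E'
from rig import manip
from h import *
s=manip.sense()
plan(s,np.array([.613,-.1075,.19]),frame(np.array([0,0,1.]),np.array([-.863,.505,0])))
E
```

```text
n 8 turn [4.3, 1.86, -5.91] shift [-35.8, -0.3, 10.8]
```

apply_moves(
  targets=[
    [[4.3,1.86,-5.91],[-35.8,-0.3,10.8],1],
    [[4.3,1.86,-5.91],[-35.8,-0.3,10.8],1],
    [[4.3,1.86,-5.91],[-35.8,-0.3,10.8],1],
    [[4.3,1.86,-5.91],[-35.8,-0.3,10.8],1],
    [[4.3,1.86,-5.91],[-35.8,-0.3,10.8],1],
    [[4.3,1.86,-5.91],[-35.8,-0.3,10.8],1],
    [[4.3,1.86,-5.91],[-35.8,-0.3,10.8],1],
    [[4.3,1.86,-5.91],[-35.8,-0.3,10.8],1],
    [[0,0,0],[0,0,0],1],
  ],
)

```text
clock: 3.25
position: [0.6222, -0.1027, 0.186]
eef_rot: [-0.761, -3.041, 0.009]
wrist_force: [-0.2, 0.5, 0.3]
width: 0.0853
```

```bash
python3 look.py d1 wrist; cat > fitcap.py <<'E'
import sys
from rig import manip
from h import *
np.set_printoptions(precision=4,suppress=True)
n=sys.argv[1]; f=np.load(f"pics/{n}.npz"); cal={k:(float(f[k]) if f[k].ndim==0 else f[k]) for k in f if k!="d"}; d=f["d"]
im=cv2.imread(f"pics/{n}.png"); W=cloud(cal,d)
hsv=cv2.cvtColor(im,cv2.COLOR_BGR2HSV)
red=((hsv[...,0]<8)|(hsv[...,0]>172))&(hsv[...,1]>120)&(hsv[...,2]>50)
m=red&(np.linalg.norm(W[...,:2]-[.613,-.1075],axis=-1)<.045)
P=W[m]; z=P[:,2]
disc=P[(z>.022)&(z<.034)];wing=P[(z>.054)&(z<.064)]
print(m.sum(),"disc z",np.median(disc[:,2]),"wing z",np.median(wing[:,2]))
(cx,cy),r=cv2.minEnclosingCircle(disc[:,:2].astype(np.float32)*1000); print("disc",cx,cy,r)
rc=cv2.minAreaRect(wing[:,:2].astype(np.float32)*1000); print("wing",rc)
q=wing[:,:2]-wing[:,:2].mean(0);w,V=np.linalg.eigh(q.T@q/len(q)); print("wing mean",wing.mean(0),"ang",np.degrees(np.arctan2(V[1,1],V[0,1])),np.sqrt(12*w))
E
python3 fitcap.py d1
```

```text
{'clock': 3.3, 'joint_pos': [-0.1609, 0.4617, 0.0552, 1.1709, -0.0039, 0.3307], 'position': [0.6198, -0.1019, 0.1878], 'eef_rot': [-0.7628, -3.0411, 0.007], 'wrist_force': [-1.0339, 0.2827, -0.0815], 'width': 0.0856}
3879 disc z 0.02853476967626037 wing z 0.05833500434816684
disc 614.4989624023438 -112.62771606445312 33.85572814941406
wing ((614.3070678710938, -112.7047348022461), (13.967840194702148, 46.953914642333984), 58.91713333129883)
wing mean [ 0.6135 -0.1122  0.0582] ang 148.77262311982412 [0.0137 0.0465]
```

View pics/d1.png

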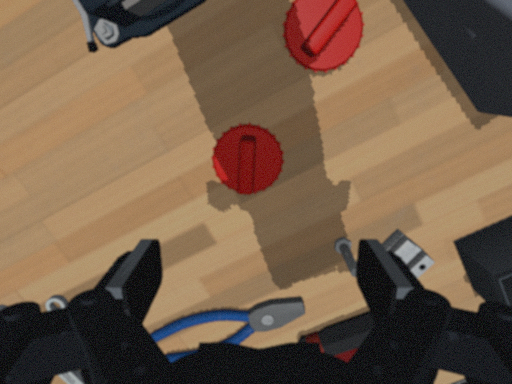

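The target cap shows at (248,158), with the wing vertical in the picture. The wrist and top estimates differ by 5 mm in y, so I retake now that the arm is still.

```bash
python3 look.py d2 wrist;python3 fitcap.py d2; python3 - <<'E'
from rig import manip
from h import *
# check neck by top camera? compare top cam offset using same cap: other points
s=manip.sense(); a=np.radians(149)
x=np.array([np.cos(a),np.sin(a),0])
plan(s,np.array([.6140,-.1115,.11]),frame(np.array([0,0,1.]),x))
E
```

```text
{'clock': 3.35, 'joint_pos': [-0.1608, 0.4565, 0.0517, 1.1713, -0.0034, 0.3313], 'position': [0.618, -0.1014, 0.1898], 'eef_rot': [-0.764, -3.0422, 0.0061], 'wrist_force': [-1.3158, 1.2281, 0.2612], 'width': 0.0854}
3821 disc z 0.02850191011548705 wing z 0.0583080006029138
disc 614.56201171875 -112.83797454833984 33.996585845947266
wing ((614.1748657226562, -112.64970397949219), (14.019712448120117, 46.803627014160156), 58.99702453613281)
wing mean [ 0.6134 -0.1121  0.0582] ang 149.17542455139153 [0.0137 0.0463]
n 2 turn [-0.14, -0.11, 1.4] shift [-0.8, -5.2, 39.9]
```

apply_moves(
  targets=[
    [[-0.14,-0.11,1.4],[-0.8,-5.2,39.9],1],
    [[-0.14,-0.11,1.4],[-0.8,-5.2,39.9],1],
    [[0,0,0],[0,0,0],1],
  ],
)

```text
clock: 3.65
position: [0.6138, -0.1092, 0.1134]
eef_rot: [0.838, 3.02, 0.004]
wrist_force: [-1.8, -1.2, -1.8]
width: 0.0854
```

```bash
python3 look.py d3 wrist;python3 fitcap.py d3; python3 - <<'E'
from rig import manip
from h import *
s=manip.sense(); print(R.from_rotvec(s["eef_rot"]).as_matrix().round(4))
a=np.radians(149)
x=np.array([np.cos(a),np.sin(a),0])
plan(s,np.array([.6140,-.1120,.032]),frame(np.array([0,0,1.]),x),n=4)
E
```

```text
{'clock': 3.7, 'joint_pos': [-0.1766, 0.4853, -0.0987, 0.9744, 0.002, 0.3643], 'position': [0.6157, -0.1092, 0.1164], 'eef_rot': [0.8361, 3.0157, 0.0049], 'wrist_force': [-0.0669, -0.0703, 0.8945], 'width': 0.0853}
6347 disc z 0.028519498101343743 wing z 0.058304142495172746
disc 614.6456298828125 -112.72645568847656 34.129486083984375
wing ((613.8004760742188, -112.50211334228516), (13.826980590820312, 46.822261810302734), 58.45450973510742)
wing mean [ 0.6128 -0.1118  0.0582] ang 149.32092108911544 [0.0135 0.0464]
[[-8.572e-01  5.149e-01  1.250e-02]
 [ 5.149e-01  8.572e-01 -2.000e-04]
 [-1.080e-02  6.300e-03 -9.999e-01]]
n 4 turn [0.09, 0.15, 0.0] shift [0.2, -0.9, 21.1]
```

View pics/d3.png

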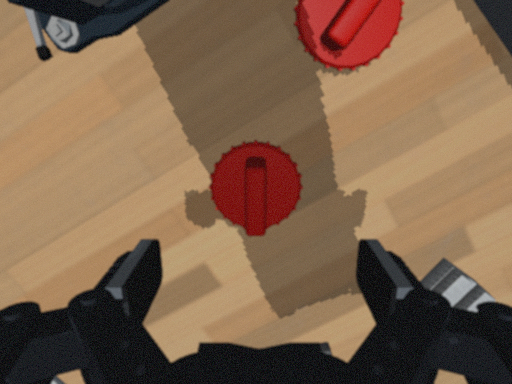

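apply_moves(
  targets=[
    [[0.09,0.15,0],[0.2,-0.9,21.1],1],
    [[0.09,0.15,0],[0.2,-0.9,21.1],1],
    [[0.09,0.15,0],[0.2,-0.9,21.1],1],
    [[0.09,0.15,0],[0.2,-0.9,18],1],
    [[0,0,0],[0,0,0],1],
  ],
)

```text
clock: 4.2
position: [0.6216, -0.1102, 0.0532]
eef_rot: [0.826, 3.004, 0.007]
wrist_force: [-0.7, 0.6, -0.6]
width: 0.0853
```

```bash
python3 - <<'E'
from rig import manip
from h import *
s=manip.sense(); print(s["position"],s["width"],s["clock"],s["wrist_force"])
a=np.radians(149)
x=np.array([np.cos(a),np.sin(a),0])
plan(s,np.array([.6140,-.1123,.0325]),frame(np.array([0,0,1.]),x),n=1)
E
```

```text
[ 0.62161647 -0.11019735  0.05315141] 0.08527733042193593 4.2 [-0.72249469  0.56066538 -0.57417637]
n 1 turn [0.65, 1.39, 0.24] shift [6.0, -5.9, 20.4]
```

apply_moves(
  targets=[
    [[0.65,1.39,0.24],[6.0,-5.9,12],1],
    [[0,0,0],[0,0,0],1],
  ],
)

```text
clock: 4.4
position: [0.6158, -0.1121, 0.0461]
eef_rot: [0.837, 3.022, 0.001]
wrist_force: [-1.1, -0.1, 1.3]
width: 0.0854
```

```bash
cat > st.py <<'E'
from rig import manip
from h import *
s=manip.sense(); print(np.round(s["position"],4),round(s["width"],4),s["clock"],np.round(s["wrist_force"],1),np.round(s["joint_pos"],3))
E
cat > g.py <<'E'
from st import *
import sys
a=np.radians(149)
plan(s,np.array([.6140,-.1123,float(sys.argv[1])]),frame(np.array([0,0,1.]),np.array([np.cos(a),np.sin(a),0])),n=1)
E
python3 g.py .0325
```

```text
[ 0.6158 -0.1121  0.0461] 0.0854 4.4 [-1.1 -0.1  1.3] [-0.18   0.551 -0.186  0.829  0.     0.36 ]
n 1 turn [0.12, 0.31, 0.04] shift [1.5, -1.1, 13.6]
```

apply_moves(
  targets=[
    [[0.12,0.31,0],[1.5,-1.1,13],1],
    [[0,0,0],[0,0,0],1],
  ],
)

```text
clock: 4.6
position: [0.6156, -0.1125, 0.0349]
eef_rot: [0.837, 3.024, 0.001]
wrist_force: [0.2, 0.5, -0.4]
width: 0.0852
```

```bash
python3 g.py .0325
```

```text
[ 0.6156 -0.1125  0.0349] 0.0852 4.6 [ 0.2  0.5 -0.4] [-0.181  0.563 -0.197  0.807  0.     0.359]
n 1 turn [0.09, 0.21, 0.05] shift [1.5, -0.7, 2.4]
```

apply_moves(
  targets=[
    [[0.09,0.21,0],[1.5,-0.7,1.5],1],
    [[0,0,0],[0,0,0],0.5],
    [[0,0,0],[0,0,0],0.3],
    [[0,0,0],[0,0,0],0],
    [[0,0,0],[0,0,0],0],
    [[0,0,0],[0,0,0],0],
    [[0,0,0],[0,0,0],0],
    [[0,0,0],[0,0,0],0],
  ],
  squeeze=60,
)

```text
clock: 5.4
position: [0.6146, -0.1123, 0.0338]
eef_rot: [0.838, 3.027, 0.001]
wrist_force: [0.8, -0.1, -0.0]
width: 0.0127
```

```bash
python3 g.py .0325; python3 look.py e1 wrist
```

```text
[ 0.6146 -0.1123  0.0338] 0.0127 5.4 [ 0.8 -0.1 -0. ] [-0.181  0.564 -0.197  0.809  0.     0.359]
n 1 turn [0.03, 0.03, 0.04] shift [0.5, -0.3, 1.3]
{'clock': 5.45, 'joint_pos': [-0.181, 0.5644, -0.197, 0.8088, 0.0002, 0.3593], 'position': [0.6146, -0.1124, 0.0338], 'eef_rot': [0.8383, 3.027, 0.0004], 'wrist_force': [0.6621, 0.6978, -0.991], 'width': 0.0129}
```

View pics/e1.png

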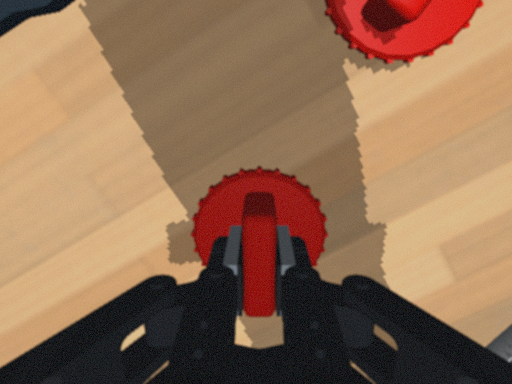

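The wing is between the pads: width 13 mm, disc centred at about column 260. I check where the cap sits in the hand, then lift.

```bash
cat > hand.py <<'E'
import sys
from rig import manip
from h import *
np.set_printoptions(precision=2,suppress=True)
n=sys.argv[1]; zc=float(sys.argv[2]) # disc top z in tool, m
f=np.load(f"pics/{n}.npz"); cal={k:(float(f[k]) if f[k].ndim==0 else f[k]) for k in f if k!="d"}
W=cloud(cal,f["d"]); im=cv2.imread(f"pics/{n}.png"); s=manip.sense()
Rt=R.from_rotvec(s["eef_rot"]).as_matrix(); T=(W-np.array(s["position"]))@Rt*1000
hsv=cv2.cvtColor(im,cv2.COLOR_BGR2HSV)
red=((hsv[...,0]<8)|(hsv[...,0]>172))&(hsv[...,1]>120)&(hsv[...,2]>50)&(np.hypot(T[...,0],T[...,1])<50)
P=T[red]; h,e=np.histogram(P[:,2],bins=np.arange(-40,40,2)); print([(e[i],h[i]) for i in np.argsort(-h)[:6]])
D=P[np.abs(P[:,2]-zc*1000)<4]; c=D.mean(0);q=D-c
_,_,V=np.linalg.svd(q);nv=V[2]*np.sign(V[2][2]);print("disc normal tool",nv,"z at",np.median(D[:,2]))
hull=cv2.convexHull(D[:,:2].astype(np.float32))[:,0]
from scipy.optimize import least_squares
g=least_squares(lambda q:np.hypot(hull[:,0]-q[0],hull[:,1]-q[1])-33,[0,0],loss="soft_l1",f_scale=.5).x; print("disc centre tool",g,len(hull))
w=P[(P[:,2]<zc*1000-24)]; 
if len(w)>20:
  rc=cv2.minAreaRect(w[:,:2].astype(np.float32)); print("wingtop",len(w),rc,np.median(w[:,2]),w.min(0),w.max(0))
E
python3 hand.py e1 .0055
```

```text
[(np.int64(4), np.int64(4718)), (np.int64(-26), np.int64(2543)), (np.int64(6), np.int64(1222)), (np.int64(-24), np.int64(728)), (np.int64(8), np.int64(169)), (np.int64(2), np.int64(143))]
disc normal tool [-0.01  0.    1.  ] z at 5.355713988208282
disc centre tool [ 1.01 -0.47] 27
wingtop 3551 ((0.2876930236816406, -0.2584877014160156), (38.1270751953125, 42.61830139160156), 49.68830108642578) -24.536522493345494 [-23.25 -20.77 -34.14] [ 24.24  19.43 -18.5 ]
```

apply_moves(
  targets=[
    [[0,0,0],[0,0,-10],0],
    [[0,0,0],[0,0,-30],0],
    [[0,0,0],[0,0,-45],0],
    [[0,0,0],[0,0,-45],0],
    [[0,0,0],[0,0,-45],0],
  ],
)

```text
clock: 5.95
position: [0.6074, -0.1111, 0.2065]
eef_rot: [-0.833, -3.008, 0.003]
wrist_force: [1.1, -0.4, -2.5]
width: 0.0128
```

```bash
cat > n.py <<'E'
from st import *
import sys
nn=np.array([-.5595,-.1281,.8189]);x=np.array([.4039,.8206,.4044]);C=np.array([.5294,.1495,.1247])
Rn=frame(nn,-x)
Rt=R.from_rotvec(s["eef_rot"]).as_matrix()
off=np.array(eval(sys.argv[2]))/1000 # cap_center in tool frame
h=float(sys.argv[1])/1000  # cap_center height over rim
capc=np.array(s["position"])+Rt@off
l=Rn.T@(capc-C)*1000; ang=R.from_matrix(Rn.T@Rt).as_rotvec(degrees=True)
print("cap in neck-tool axes: lateral",l[:2].round(2),"height",-l[2].round(2),"ang",ang.round(2))
n=int(sys.argv[3]) if len(sys.argv)>3 else None
plan(s,C+nn*h-Rn@off,Rn,n)
E
python3 n.py 70 "[0,0,4.8]"
```

```text
[ 0.6074 -0.1111  0.2065] 0.0128 5.95 [ 1.1 -0.4 -2.5] [-0.181  0.446  0.079  1.224  0.     0.359]
cap in neck-tool axes: lateral [ 151.24 -232.89] height 52.88 ang [-0.99 39.92 85.99]
n 12 turn [0.08, -3.33, -7.17] shift [7.4, 24.5, -3.6]
```

apply_moves(
  targets=[
    [[0.08,-3.33,-7.17],[7.4,24.5,-3.6],0],
    [[0.08,-3.33,-7.17],[7.4,24.5,-3.6],0],
    [[0.08,-3.33,-7.17],[7.4,24.5,-3.6],0],
    [[0.08,-3.33,-7.17],[7.4,24.5,-3.6],0],
    [[0.08,-3.33,-7.17],[7.4,24.5,-3.6],0],
    [[0.08,-3.33,-7.17],[7.4,24.5,-3.6],0],
    [[0.08,-3.33,-7.17],[7.4,24.5,-3.6],0],
    [[0.08,-3.33,-7.17],[7.4,24.5,-3.6],0],
    [[0.08,-3.33,-7.17],[7.4,24.5,-3.6],0],
    [[0.08,-3.33,-7.17],[7.4,24.5,-3.6],0],
    [[0.08,-3.33,-7.17],[7.4,24.5,-3.6],0],
    [[0.08,-3.33,-7.17],[7.4,24.5,-3.6],0],
  ],
)

```text
clock: 7.15
position: [0.4851, 0.1426, 0.1979]
eef_rot: [-1.292, 2.145, -0.243]
wrist_force: [0.4, 0.7, -1.4]
width: 0.0128
```

```bash
python3 n.py 70 "[0.6,0,4.8]"
```

```text
[0.4851 0.1426 0.1979] 0.0128 7.15 [ 0.4  0.7 -1.4] [ 0.307 -0.136 -0.927  0.126 -0.034 -0.789]
cap in neck-tool axes: lateral [-5.63 -1.79] height 80.79 ang [ 1.15 -2.33 -3.72]
n 1 turn [-1.15, 2.33, 3.72] shift [5.7, 2.2, 10.5]
```

apply_moves(
  targets=[
    [[-1.15,2.33,3.72],[5.7,2.2,10.5],0],
    [[0,0,0],[0,0,0],0],
    [[0,0,0],[0,0,0],0],
  ],
)

```text
clock: 7.45
position: [0.4725, 0.1369, 0.176]
eef_rot: [-1.251, 2.241, -0.218]
wrist_force: [-0.7, 0.5, -1.8]
width: 0.0128
```

```bash
python3 look.py f1 wrist; python3 n.py 45 "[0.6,0,4.8]"; python3 hand.py f1 .0055; python3 fitw.py f1 "[.5294,.1495,.1247]"
```

```text
{'clock': 7.5, 'joint_pos': [0.3133, -0.1088, -0.9224, 0.1664, -0.0484, -0.7198], 'position': [0.4738, 0.1372, 0.177], 'eef_rot': [-1.2498, 2.2387, -0.2183], 'wrist_force': [0.3309, -0.1047, -1.2859], 'width': 0.0129}
[0.4738 0.1372 0.177 ] 0.0129 7.5 [ 0.3 -0.1 -1.3] [ 0.313 -0.109 -0.922  0.166 -0.048 -0.72 ]
cap in neck-tool axes: lateral [12.03 12.14] height 70.76 ang [-0.8   0.72 -0.22]
n 1 turn [0.8, -0.72, 0.22] shift [-12.2, -12.5, 25.4]
[(np.int64(4), np.int64(4594)), (np.int64(-26), np.int64(2426)), (np.int64(6), np.int64(1336)), (np.int64(-24), np.int64(870)), (np.int64(8), np.int64(157)), (np.int64(-22), np.int64(122))]
disc normal tool [-0.01  0.    1.  ] z at 5.403749951928351
disc centre tool [3.01 0.66] 23
wingtop 3620 ((2.4297637939453125, 0.130950927734375), (42.39760971069336, 38.1956901550293), 40.27088928222656) -24.467160004320377 [-22.07 -19.85 -36.04] [ 26.24  20.26 -18.59]
inliers 796 normal [-0.5479 -0.1649  0.8201] tilt 34.902770137759916 az 16.75213115609708 off -0.0010764766319250052
outer [0.5292 0.1489 0.1257] 0.03381014092483691 inner [0.5246 0.1698 0.1269] 0.04614373909932508
mark [238.6854 165.8652] 89 [0.5164 0.1233 0.112 ] r 0.03171884620836346
```

View pics/f1.png

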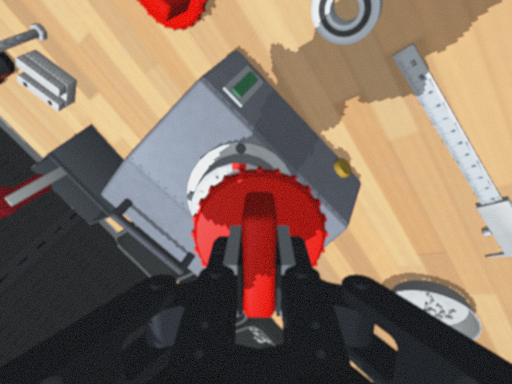

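The cap is held and well oriented. The neck's lower red mark at (238,166) matches the earlier measurement to 0.3 mm. Next I centre it with smaller steps.

apply_moves(
  targets=[
    [[0.8,-0.72,0.22],[-8,-8,5],0],
    [[0,0,0],[0,0,0],0],
    [[0,0,0],[0,0,0],0],
  ],
)

```text
clock: 7.8
position: [0.4911, 0.1412, 0.1837]
eef_rot: [-1.231, 2.217, -0.226]
wrist_force: [-0.7, -0.4, -2.0]
width: 0.0131
```

```bash
python3 n.py 50 "[0.6,0,4.8]"
```

```text
[0.4911 0.1412 0.1837] 0.0131 7.8 [-0.7 -0.4 -2. ] [ 0.311 -0.094 -0.912  0.134 -0.05  -0.719]
cap in neck-tool axes: lateral [-1.02 -0.97] height 65.99 ang [ 0.39 -0.39  0.02]
n 1 turn [-0.39, 0.39, -0.02] shift [1.1, 1.1, 16.0]
```

apply_moves(
  targets=[
    [[0,0,0],[0,0,0],0],
    [[-0.3,0.3,0],[0.6,0.6,5],0],
    [[0,0,0],[0.3,0.3,5],0],
    [[0,0,0],[0,0,3],0],
    [[0,0,0],[0,0,0],0],
  ],
)

```text
clock: 8.3
position: [0.4994, 0.143, 0.1722]
eef_rot: [-1.234, 2.223, -0.224]
wrist_force: [0.4, -0.6, -1.3]
width: 0.0133
```

```bash
python3 look.py f2 wrist; python3 n.py 45 "[0.6,0,4.8]"; python3 hand.py f2 .0055; python3 fitw.py f2 "[.5294,.1495,.1247]"|grep mark
```

```text
{'clock': 8.35, 'joint_pos': [0.3086, -0.0588, -0.9138, 0.1032, -0.0483, -0.7204], 'position': [0.4992, 0.1429, 0.1723], 'eef_rot': [-1.2342, 2.2229, -0.2245], 'wrist_force': [-0.8339, 1.1816, -2.2446], 'width': 0.0132}
[0.4992 0.1429 0.1723] 0.0132 8.35 [-0.8  1.2 -2.2] [ 0.309 -0.059 -0.914  0.103 -0.048 -0.72 ]
cap in neck-tool axes: lateral [-1.04 -1.22] height 51.86 ang [ 0.12 -0.11  0.03]
n 1 turn [-0.12, 0.11, -0.03] shift [1.0, 1.2, 6.9]
[(np.int64(4), np.int64(4628)), (np.int64(-26), np.int64(2448)), (np.int64(6), np.int64(1282)), (np.int64(-24), np.int64(849)), (np.int64(8), np.int64(190)), (np.int64(2), np.int64(134))]
disc normal tool [-0.01  0.    1.  ] z at 5.412747082696638
disc centre tool [ 1.66 -0.7 ] 24
wingtop 3631 ((0.8311357498168945, -1.1092529296875), (42.72492218017578, 38.81455993652344), 40.89125061035156) -24.49304344017865 [-23.33 -21.13 -33.41] [ 25.06  19.12 -18.51]
mark [262.3636 149.    ] 110 [0.5165 0.1233 0.1118] r 0.031879629865217876
```

View pics/f2.png

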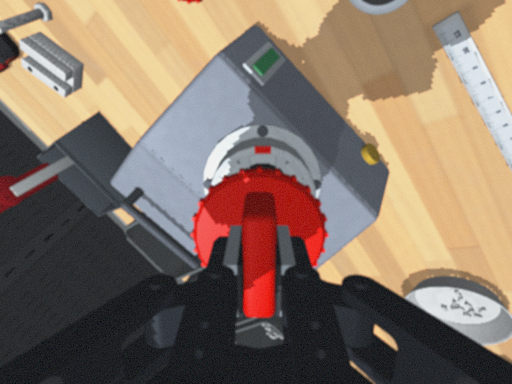

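apply_moves(
  targets=[
    [[-0.1,0.1,0],[1.0,1.2,6],0],
    [[0,0,0],[0,0,6],0],
    [[0,0,0],[0,0,3],0],
    [[0,0,0],[0,0,0],0],
  ],
)

```text
clock: 8.75
position: [0.5067, 0.1448, 0.1576]
eef_rot: [-1.236, 2.226, -0.223]
wrist_force: [-0.7, -0.3, -1.9]
width: 0.0129
```

```bash
python3 n.py 32 "[0.8,0,4.8]"
```

```text
[0.5067 0.1448 0.1576] 0.0129 8.75 [-0.7 -0.3 -1.9] [ 0.307 -0.02  -0.926  0.056 -0.047 -0.722]
cap in neck-tool axes: lateral [0.5  0.43] height 35.46 ang [-0.01  0.02  0.02]
n 1 turn [0.01, -0.02, -0.02] shift [-0.5, -0.4, 3.5]
```

apply_moves(
  targets=[
    [[0,0,0],[-0.5,-0.4,3],0],
    [[0,0,0],[0,0,3],0],
    [[0,0,0],[0,0,3],0],
    [[0,0,0],[0,0,0],0],
  ],
)

```text
clock: 9.15
position: [0.5129, 0.1463, 0.1501]
eef_rot: [-1.236, 2.225, -0.224]
wrist_force: [-0.2, 0.1, -0.7]
width: 0.0131
```

```bash
python3 n.py 20 "[0.8,0,4.8]"
```

```text
[0.5129 0.1463 0.1501] 0.0131 9.15 [-0.2  0.1 -0.7] [ 0.306  0.004 -0.929  0.029 -0.046 -0.723]
cap in neck-tool axes: lateral [-0.14 -0.15] height 25.65 ang [-0.    0.01  0.02]
n 1 turn [0.0, -0.01, -0.02] shift [0.1, 0.1, 5.6]
```

apply_moves(
  targets=[
    [[0,0,0],[0.1,0.1,3],0],
    [[0,0,0],[0,0,2],0],
    [[0,0,0],[0,0,2],0],
    [[0,0,0],[0,0,0],0],
  ],
)

```text
clock: 9.55
position: [0.5171, 0.1473, 0.1439]
eef_rot: [-1.236, 2.225, -0.224]
wrist_force: [-1.1, 0.3, -1.8]
width: 0.0128
```

```bash
python3 n.py 16 "[0.8,0,4.8]"
```

```text
[0.5171 0.1473 0.1439] 0.0128 9.55 [-1.1  0.3 -1.8] [ 0.305  0.022 -0.933  0.006 -0.046 -0.723]
cap in neck-tool axes: lateral [-0.16 -0.14] height 18.09 ang [0.01 0.   0.02]
n 1 turn [-0.01, -0.0, -0.02] shift [0.2, 0.1, 2.1]
```

The lugs are in the slots with no contact force. Now I press.

apply_moves(
  targets=[
    [[0,0,0],[0.1,0.1,2.5],0],
    [[0,0,0],[0,0,2.5],0],
    [[0,0,0],[0,0,2.5],0],
    [[0,0,0],[0,0,0],0],
  ],
)

```text
clock: 9.95
position: [0.5214, 0.1483, 0.1377]
eef_rot: [-1.235, 2.224, -0.224]
wrist_force: [-4.4, -1.4, 4.0]
width: 0.0126
```

```bash
python3 n.py 9 "[0.8,0,4.8]"
```

```text
[0.5214 0.1483 0.1377] 0.0126 9.95 [-4.4 -1.4  4. ] [ 0.304  0.04  -0.937 -0.017 -0.045 -0.724]
cap in neck-tool axes: lateral [-0.23 -0.16] height 10.52 ang [ 0.04 -0.03  0.02]
n 1 turn [-0.04, 0.03, -0.02] shift [0.2, 0.2, 1.5]
```

apply_moves(
  targets=[
    [[0,0,0],[0.2,0.2,1.5],0],
    [[0,0,0],[0,0,1],0],
    [[0,0,0],[0,0,0.5],0],
  ],
)

```text
clock: 10.25
position: [0.5225, 0.1486, 0.136]
eef_rot: [-1.235, 2.223, -0.224]
wrist_force: [-13.7, -3.1, 14.7]
width: 0.0128
```

```bash
python3 n.py 9 "[0.8,0,4.8]"
```

```text
[0.5225 0.1486 0.136 ] 0.0128 10.25 [-13.7  -3.1  14.7] [ 0.304  0.046 -0.939 -0.026 -0.045 -0.725]
cap in neck-tool axes: lateral [-0.24 -0.14] height 8.38 ang [ 0.08 -0.09  0.01]
n 1 turn [-0.08, 0.09, -0.01] shift [0.2, 0.1, -0.6]
```

The disc is on the rim, with about 20 N along the axis. Next I turn clockwise, which is + about tool z.

apply_moves(
  targets=[
    [[0,0,4],[0,0,0],0],
    [[0,0,6],[0,-0.1,0.2],0],
    [[0,0,6],[0,-0.1,0.2],0],
    [[0,0,6],[0,-0.1,0.2],0],
  ],
)

```text
clock: 10.65
position: [0.5226, 0.1483, 0.1366]
eef_rot: [-0.767, 2.409, -0.067]
wrist_force: [-7.0, -0.5, 3.9]
width: 0.0129
```

```bash
python3 n.py 9 "[0.8,0,4.8]"; python3 -c "
from st import *;print(s['wrist_torque'])"
```

```text
[0.5226 0.1483 0.1366] 0.0129 10.65 [-7.  -0.5  3.9] [ 0.303  0.044 -0.94  -0.027 -0.045 -0.328]
cap in neck-tool axes: lateral [-0.38 -0.27] height 8.86 ang [ 0.11 -0.18 22.79]
n 3 turn [-0.04, 0.06, -7.6] shift [0.1, 0.2, -0.0]
[0.5226 0.1483 0.1366] 0.0129 10.65 [-7.  -0.5  3.9] [ 0.303  0.044 -0.94  -0.027 -0.045 -0.328]
[-0.2368008   1.0019106   0.04804773]
```

apply_moves(
  targets=[
    [[0,0,7],[0.1,0,0.4],0],
    [[0,0,7],[0.1,0,0.4],0],
    [[0,0,7],[0,0,0.4],0],
    [[0,0,7],[0,-0.1,0.4],0],
    [[0,0,7],[0,-0.1,0.4],0],
  ],
)

```text
clock: 11.15
position: [0.5229, 0.1479, 0.1362]
eef_rot: [0.023, 2.535, 0.187]
wrist_force: [-8.6, -0.1, 8.5]
width: 0.013
```

```bash
python3 n.py 9 "[0.8,0,4.8]"
```

```text
[0.5229 0.1479 0.1362] 0.013 11.15 [-8.6 -0.1  8.5] [ 0.302  0.045 -0.942 -0.031 -0.045  0.306]
cap in neck-tool axes: lateral [-0.31 -0.2 ] height 8.46 ang [ 0.12 -0.3  59.14]
n 8 turn [-0.01, 0.04, -7.39] shift [0.1, 0.1, -0.1]
```

apply_moves(
  targets=[
    [[0,0,7],[0,-0.1,0.3],0],
    [[0,0,7],[0,-0.1,0.3],0],
    [[0,0,7],[0,-0.1,0.3],0],
    [[0,0,7],[0,-0.1,0.3],0],
  ],
)

```text
clock: 11.55
position: [0.5228, 0.1485, 0.1364]
eef_rot: [0.666, 2.481, 0.387]
wrist_force: [-6.1, -1.7, 6.5]
width: 0.013
```

```bash
python3 n.py 9 "[0.8,0,4.8]"; python3 look.py k1 wrist; python3 -c "
from st import *;print(s['wrist_torque'])"
```

```text
[0.5228 0.1485 0.1364] 0.013 11.55 [-6.1 -1.7  6.5] [ 0.302  0.044 -0.943 -0.034 -0.043  0.813]
cap in neck-tool axes: lateral [-1.22  0.27] height 8.62 ang [-0.11 -0.44 88.2 ]
n 12 turn [0.01, 0.04, -7.35] shift [0.1, 0.0, -0.0]
{'clock': 11.6, 'joint_pos': [0.3019, 0.0443, -0.9435, -0.0341, -0.0427, 0.8171], 'position': [0.5227, 0.1485, 0.1364], 'eef_rot': [0.6716, 2.4804, 0.3882], 'wrist_force': [-6.9115, -0.7124, 5.8402], 'width': 0.013}
[0.5227 0.1485 0.1364] 0.013 11.6 [-6.9 -0.7  5.8] [ 0.302  0.044 -0.944 -0.034 -0.043  0.817]
[-0.07540668  0.98007098 -0.01490362]
```

View pics/k1.png

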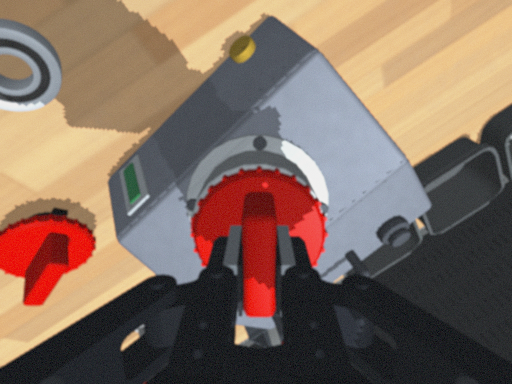

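The cap turned with the hand: the wing is still between the pads at column 260, and the turn is at 88°. I add a few degrees, ease off the pressure and open.

apply_moves(
  targets=[
    [[0,0,4],[0,0,0.3],0],
    [[0,0,0],[0,0,0],0],
    [[0,0,0],[0,0,-1.5],0],
    [[0,0,0],[0,0,-1.5],0],
    [[0,0,0],[0,0,-0.5],0],
  ],
  squeeze=60,
)

```text
clock: 12.1
position: [0.5212, 0.1479, 0.1389]
eef_rot: [0.764, 2.461, 0.415]
wrist_force: [8.5, 1.7, -11.4]
width: 0.013
```

```bash
python3 n.py 12 "[0.8,0,4.8]"; python3 -c "
from st import *;print(s['wrist_torque'])"
```

```text
[0.5212 0.1479 0.1389] 0.013 12.1 [  8.5   1.7 -11.4] [ 0.302  0.037 -0.942 -0.025 -0.043  0.89 ]
cap in neck-tool axes: lateral [-1.16  0.05] height 11.58 ang [-9.000e-02 -4.500e-01  9.262e+01]
n 12 turn [0.01, 0.04, -7.72] shift [0.1, 0.0, -0.0]
[0.5212 0.1479 0.1389] 0.013 12.1 [  8.5   1.7 -11.4] [ 0.302  0.037 -0.942 -0.025 -0.043  0.89 ]
[0.00456574 0.56889849 0.00708387]
```

Pulling at about 14 N, the cap stays at 11.6 mm, where 12 is nominal, so it is locked. I relax and release.

apply_moves(
  targets=[
    [[0,0,0],[0,0,0.5],0],
    [[0,0,0],[0,0,0],0.3],
    [[0,0,0],[0,0,0],0.6],
    [[0,0,0],[0,0,0],0.9],
    [[0,0,0],[0,0,0],0.9],
    [[0,0,0],[0,0,0],0.9],
  ],
)

```text
clock: 12.7
position: [0.5237, 0.1486, 0.14]
eef_rot: [0.763, 2.457, 0.417]
wrist_force: [0.5, -0.3, -0.1]
width: 0.0768
```

```bash
python3 n.py 12 "[0.8,0,4.8]"
```

```text
[0.5237 0.1486 0.14  ] 0.0768 12.7 [ 0.5 -0.3 -0.1] [ 0.302  0.039 -0.94  -0.029 -0.044  0.89 ]
cap in neck-tool axes: lateral [-3.21 -1.85] height 10.98 ang [-0.1  -0.7  92.61]
n 12 turn [0.01, 0.06, -7.72] shift [0.3, -0.0, -0.1]
```

apply_moves(
  targets=[
    [[0,0,0],[0,0,-10],0.9],
    [[0,0,0],[0,0,-20],0.9],
    [[0,0,0],[0,0,-30],0.9],
    [[0,0,0],[0,0,-30],0.9],
    [[0,0,0],[0,0,-15],0.9],
    [[0,0,0],[0,0,0],0.9],
    [[0,0,0],[0,0,0],0.9],
    [[0,0,0],[0,0,0],0.9],
  ],
)

```text
clock: 13.5
position: [0.4601, 0.1337, 0.2304]
eef_rot: [0.762, 2.456, 0.418]
wrist_force: [0.3, 0.0, 0.7]
width: 0.0769
```

```bash
python3 look.py m1 wrist; python3 look.py m1t top; python3 - <<'E'
from h import *
np.set_printoptions(precision=4,suppress=True)
f=np.load("pics/m1.npz");cal={k:(float(f[k]) if f[k].ndim==0 else f[k]) for k in f if k!="d"}
W=cloud(cal,f["d"]);im=cv2.imread("pics/m1.png");hsv=cv2.cvtColor(im,cv2.COLOR_BGR2HSV)
nn=np.array([-.5595,-.1281,.8189]);x=np.array([.4039,.8206,.4044]);C=np.array([.5294,.1495,.1247])
y=np.cross(nn,x);L=np.stack([(W-C)@x,(W-C)@y,(W-C)@nn],-1)*1000
red=((hsv[...,0]<8)|(hsv[...,0]>172))&(hsv[...,1]>120)&(hsv[...,2]>50)&(np.hypot(L[...,0],L[...,1])<45)
P=L[red];D=P[(P[:,2]>4)&(P[:,2]<18)];w=P[P[:,2]>36]
print("disc h",np.median(D[:,2]),"(locked 11)",cv2.minEnclosingCircle(D[:,:2].astype(np.float32)))
_,_,V=np.linalg.svd(D-D.mean(0));print("disc normal",V[2])
print("wing h",np.median(w[:,2]),cv2.minAreaRect(w[:,:2].astype(np.float32)))
q=w[:,:2]-w[:,:2].mean(0);e,V=np.linalg.eigh(q.T@q);print("wing ang",np.degrees(np.arctan2(V[1,1],V[0,1])))
E
```

```text
{'clock': 13.55, 'joint_pos': [0.3183, -0.218, -0.8623, 0.3056, -0.053, 0.9032], 'position': [0.4599, 0.1337, 0.2301], 'eef_rot': [0.7626, 2.4567, 0.4174], 'wrist_force': [-0.3691, 0.399, -1.2436], 'width': 0.0769}
{'clock': 13.6, 'joint_pos': [0.3183, -0.2175, -0.8624, 0.3057, -0.053, 0.9033], 'position': [0.4598, 0.1336, 0.2297], 'eef_rot': [0.7628, 2.4573, 0.4169], 'wrist_force': [-0.387, 0.3317, 0.7613], 'width': 0.0769}
disc h 10.954740400462523 (locked 11) ((1.188881754875183, -0.9948916435241699), 34.05988693237305)
disc normal [0.0008 0.0073 1.    ]
wing h 40.755387055673765 ((4.5441741943359375, -0.9452838897705078), (46.585506439208984, 21.299053192138672), 86.73629760742188)
wing ang 87.72614056678867
```

View pics/m1.png

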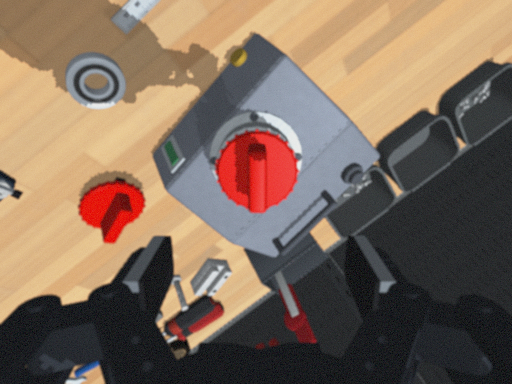

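View pics/m1t.png

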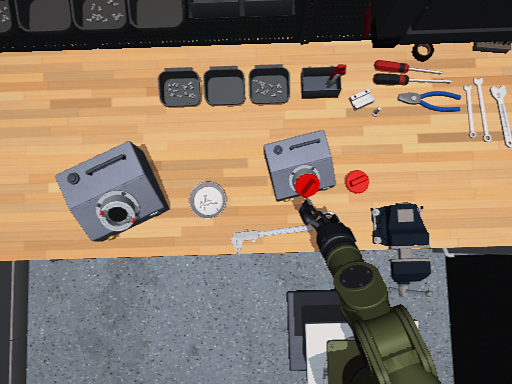

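The cap is seated flat in the neck at (257,170). Its disc top is 10.95 mm above the rim, where locked is 11, and the wing has turned 92°. The dish, bearing and caliper are where they were. I hand the job in.

```bash
python3 -c "
from rig import manip
print(manip.sense()['clock']);print(manip.sign_off())"
```

```text
13.6
the job is handed in; nothing more can be done
None
```

The cap is locked in the slanted neck of the 120 mm tank, and I handed the job in at 13.6 s. I used the rightmost cap, picked it up by its wing, set its lugs in the slots and pressed it until the disc met the rim. I then turned it clockwise about 92°, let go and backed away.

**Last checks:**
- **Hold:** before release the cap stayed in place against a pull of about 14 N.
- **Seat:** after release its disc top was 10.95 mm above the rim, where locked is 11 mm, and it sat parallel to the rim to within 0.5°. The wing was turned 92°.
- **Surroundings:** the gripper is about 0.1 m clear. In the last top view the dish, bearing and caliper look unmoved, though I only compared that by eye.

**Disagreements:**
- The top and wrist cameras put the cap about 5 mm apart in y at first. I used the wrist camera's value, and the grasp confirmed it.
- The last fit of the wing's top was about 4 mm off the neck's axis. It measured 21 mm wide instead of 14, so it probably took in the wing's side. The disc fit was within about 1.5 mm of the axis.

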